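# Push a jammed ink cartridge out of a desk stamp

### The arm

A 6-joint arm with a two-finger parallel gripper is mounted at the origin on the work surface. World frame = base frame: x ahead of the robot, y to its left, z up, the work surface at z = 0. Lengths are in m, angles in rad, forces in N, time in s.
With the tool pointing down it reaches from about 0.35 to 0.85 m from the base axis. Payload 8.1 kg.
Tool frame: the origin (TCP) lies on the mounting face of the last link; the fingertips stand 186 mm ahead of it and the grasp point (between the pads) lies 167 mm ahead of it (robot.finger_overhang is the distance from the TCP to the fingertips, in m); z points along the fingers, y is the line along which they close (so a half turn about z gives the same grasp; the last joint's range is limited). The gripper opens to 93 mm and grips with 3 to 60 N. Pads are 15 mm wide; open, the fingers measure 128 mm over their backs; the gripper's body (75 mm by 188 mm) begins 65 mm behind the grasp point.
Start: joints at [1.044, 0.13, 1.488, -0, 1.523, -0.085], TCP at [0.257, 0.542, 0.405] pointing down, gripper open.
Joint ranges: [-2.96, 2.96], [-0.89, 2.26], [0.02, 2.5], [-1.34, 4.48], [0, 2.73], [-2.66, 2.66]. Speed limits (rad/s): [2.39, 2.39, 2.79, 3.14, 3.14, 3.14].

### API

Orientations are given as a rotation vector (axis times angle).
In Python, from plant import readout, read_camera, get_calibration, job, robot gives the robot as it stands.
- The arm moves only by the shell command python3 -m handwheel 'ROWS' [FORCE]. ROWS is JSON, a list of rows, each a list of 5 numbers: the shift along the world's x, y, z in cm, then the turn about the world's z in rad, then the closure, from 0 (fully open) to 1 (shut). In form: [[tx, ty, tz, spin, gripper], ...]. A call has 1 to 10 rows; each row shifts and turns the commanded pose from where the row before left it; what a row does not reach is not made up. A row lasts 1/8 s, in which the tool goes at most 62.5 mm and 10.7 degrees, less where a joint would pass 70% of its speed; a pose out of reach is approached as far as the arm can. A call is refused whole if a number of a shift passes 6.25 or a number of a turn 0.188, either way. A call with a gripper value outside its range is refused whole. The fingers move at their own pace and stop on an object; FORCE is the grip in N (left out, the last holds). Time passes only in rows, so rows that do not move let the fingers close. It gives the time, the measured TCP pose, the force, the opening and the grip force at its end, in the units of the state.
- readout.read_state(): the state, without advancing time (a new reading comes with each control period).
- read_camera(name): name is "side" or "top"; returns the picture (384x512x3 uint8, red, green, blue); there is no depth.
- get_calibration(name): a dict with "fovy" (degrees; the focal length in pixels is half the picture's height over the tangent of half this angle, whatever the lens; pixels are square), "cx", "cy" (the principal point, pixels), "dist_coeffs" ([k1, k2, p1, p2, k3] as OpenCV has them; the pictures are not rectified), "pose" (4x4, takes a point from camera to world coordinates). Camera axes: x right, y down, z forward; pixel columns grow to the right and rows downward; lengths in m; the calibration is good to about 2 mm. A picture is of the moment at which its call begins. get_calibration takes no time and is no camera call.
- job.close_job(): hands the job in; it is judged then, once.
The state is a dict: "t": time; "q": joint angles; "dq": joint speeds; "joint_torque": joint torques, N m; "tool_pos": TCP position; "orientation": TCP orientation; "force": force on the tool from outside, world axes, zero at the start; "wrist_torque": the same for the moment, N m; "opening": finger opening in m; "gripper_force": force on a finger pad.
Only numpy, scipy, OpenCV 4.12 (cv2) and the standard library are available. Lean on these libraries where they do the work, as an engineer would, in place of code of your own. Each camera call takes 0.05 s, during which the arm holds its last target. There are 200 camera calls.

### The job

The ink cartridge is stuck up inside the stamp frame that has a round hole in its top. Take the push rod out of its wooden block, push the cartridge out with it from above through that hole until it drops flat onto the desk, and leave the rod standing in the hole with its collar resting on the frame.

Things in the scene. Friction and masses are not known exactly. Their poses are not given: they have to be found in the camera images.
- push_rod: Push rod, 150 g: steel shaft 14 mm thick, 60 mm long; flat steel collar 50 mm wide; round wooden grip 28 mm wide. Stands tip down in a fixed pale wood block (60 x 60, 68 mm tall), collar on its top; only collar and grip show. Origin at the shaft's tip, z up: collar 60 to 66 mm, grip 66 to 110 mm. The same grip on a low rectangular foot is a hand stamp, not the rod.
- stamp: Stamp frame, fixed: steel top plate 90 (x) by 124 mm (y), 10 mm thick, with a round hole, on two black side walls at +y and -y; open below, in front and behind; its top is 95 mm above the desk. Origin on the desk under its centre, z up. A second stamp like it has a wooden grip on top and no hole: leave it.
- stamp_hole (a point): Centre of the round hole, 32 mm in diameter, straight down through the frame's 10 mm top plate, at the plate's upper face (95 mm above the desk).
- cartridge: Ink cartridge, grey plastic block 66 x 70 x 18 mm, 120 g, origin at its centre, z up. Held in the frame, its top 1 mm under the top plate, by two sprung clips under its y ends. They give way at about 10 N over some 10 mm; before the rod's collar meets the plate it has dropped to the desk (centre 9 mm up).
Not all that is in view belongs to the job. What is shaped like the stamp but purple is not meant.

How it is judged:
By the outcome, as a careful person would: the job done as asked, in the order asked, and still so for the second after the job is handed in, with the robot touching nothing.
It also fails if it takes over 38 s, if anything falls off the work surface, if the arm or the gripper's body presses on something with over 40 N, if the wrist force passes 120 N, or if a joint passes its speed limit or range.

## Working session

There is one attempt and no reset: what is moved stays moved. The work goes in short steps, Python scripts to look and compute and a shell command to move; the robot and the scene stay as the last step left them, time stands still between calls to the robot, and variables do not carry over. Pictures are saved under pics/ and viewed, at most 10 in all, crops included, and the job is handed in when it is done.

```bash
mkdir -p pics; ls
python3 - <<'E'
from plant import readout, read_camera, get_calibration
import cv2,numpy as np
for n in("top","side"):
    im=read_camera(n); cv2.imwrite(f"pics/{n}0.png",im[:,:,::-1]); c=get_calibration(n)
    print(n,c["fovy"],c["cx"],c["cy"],c["dist_coeffs"]);print(np.round(c["pose"],3))
s=readout.read_state();print(s)
E
```

```text
pics
top 57.50094719206196 249.55683012978136 194.31719426174516 [-0.02600345  0.          0.          0.          0.        ]
[[ 0.011 -0.987  0.162  0.324]
 [-1.    -0.013 -0.009  0.007]
 [ 0.011 -0.161 -0.987  0.82 ]
 [ 0.     0.     0.     1.   ]]
side 54.7366354963917 251.5787059703854 191.72912461127788 [-0.05384393  0.          0.          0.          0.        ]
[[ 0.983 -0.132  0.13   0.339]
 [-0.184 -0.753  0.631 -0.546]
 [ 0.014 -0.644 -0.765  0.77 ]
 [ 0.     0.     0.     1.   ]]
{'t': 0.1, 'q': array([ 1.04357673e+00,  1.31084928e-01,  1.48915929e+00,  1.20840896e-05,
        1.52303461e+00, -8.54083500e-02]), 'dq': array([-0.00132476, -0.00283829, -0.00161716,  0.0004024 , -0.00010996,
        0.00015378]), 'joint_torque': array([ 1.85532444e-03, -5.61345899e+01, -4.93091154e+01,  7.71682430e-02,
        2.93230929e-02,  1.36684545e-05]), 'tool_pos': array([0.25642302, 0.54221405, 0.40379862]), 'orientation': array([-6.88251575e-01, -3.06474159e+00,  2.51921317e-03]), 'force': array([0.33418357, 0.28754078, 0.50698794]), 'wrist_torque': array([-0.04565393, -0.03998928,  0.06785414]), 'gripper_force': 0.0, 'opening': 0.09300726630862234}
```

View pics/top0.png

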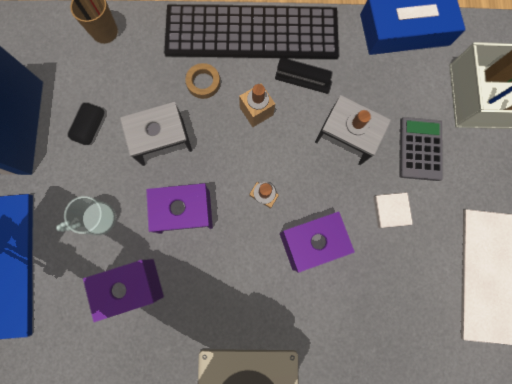

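View pics/side0.png

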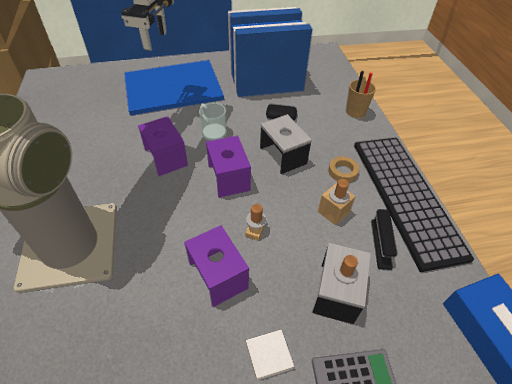

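Top view: the holed stamp is at about (153,128), the rod in its block at (258,97), and the decoy hand stamp at (264,190). Side view: the hole is at about (286,132), and the rod grip at (342,187). Next I'll measure these with masks and an enlarged composite.

```bash
cat > h.py <<'E'
import cv2,numpy as np
from plant import get_calibration
def ray(n,px):
    c=get_calibration(n);f=192/np.tan(np.radians(c["fovy"])/2)
    K=np.array([[f,0,c["cx"]],[0,f,c["cy"]],[0,0,1]])
    u=cv2.undistortPoints(np.array(px,float).reshape(-1,1,2),K,np.array(c["dist_coeffs"]))[:,0]
    P=np.array(c["pose"]);d=np.c_[u,np.ones(len(u))]@P[:3,:3].T
    return P[:3,3],d
def onz(n,px,z):
    o,d=ray(n,px);return o+d*((z-o[2])/d[:,2])[:,None]
def tri(a,b):
    A=np.zeros((3,3));v=np.zeros(3)
    for n,p in(("top",a),("side",b)):
        o,d=ray(n,[p]);d=d[0]/np.linalg.norm(d[0]);M=np.eye(3)-np.outer(d,d);A+=M;v+=M@o
    return np.linalg.solve(A,v)
def proj(n,X):
    c=get_calibration(n);f=192/np.tan(np.radians(c["fovy"])/2)
    K=np.array([[f,0,c["cx"]],[0,f,c["cy"]],[0,0,1]]);P=np.linalg.inv(np.array(c["pose"]))
    return cv2.projectPoints(np.array(X,float).reshape(-1,1,3),cv2.Rodrigues(P[:3,:3])[0],P[:3,3],K,np.array(c["dist_coeffs"]))[0][:,0]
E
python3 - <<'E'
import cv2,numpy as np
from h import *
tiles=[]
for n,boxes in(("top",[(115,95,80,75),(230,75,60,56)]),("side",[(255,112,64,60),(312,170,64,60)])):
    im=cv2.imread(f"pics/{n}0.png")
    for x,y,w,h in boxes: tiles.append(cv2.resize(im[y:y+h,x:x+w],(400,300),interpolation=cv2.INTER_CUBIC))
    hsv=cv2.cvtColor(im,cv2.COLOR_BGR2HSV)
    # grip: reddish-brown, saturated
    m=cv2.inRange(hsv,(3,130,60),(13,255,255))
    k,l,st,ce=cv2.connectedComponentsWithStats(m)
    for i in range(1,k):
        if st[i,4]>40: print(n,"grip",st[i],ce[i])
    # plate: bright grey
    m=cv2.inRange(hsv,(0,0,125),(180,45,225))
    c,hi=cv2.findContours(m,cv2.RETR_CCOMP,cv2.CHAIN_APPROX_NONE)
    p=(153,115) if n=="top" else (285,122)
    for j,q in enumerate(c):
        if cv2.contourArea(q)>300 and hi[0][j][3]<0 and cv2.pointPolygonTest(q,p,True)>-8:
            r=cv2.minAreaRect(q);print(n,"plate",r,cv2.approxPolyDP(cv2.convexHull(q),4,True)[:,0].tolist())
            b=hi[0][j][2]
            while b>=0:
                if cv2.contourArea(c[b])>40: 
                    e=cv2.fitEllipse(c[b]);print("hole",e,onz(n,[e[0]],.095))
                b=hi[0][b][0]
cv2.imwrite("pics/c0.png",np.vstack([np.hstack(tiles[:2]),np.hstack(tiles[2:])]))
E
```

```text
top grip [89  0 11 16 53] [94.47169811  6.83018868]
top grip [253  85  12  11 110] [258.23636364  89.95454545]
top grip [357 111  13  17 145] [362.77241379 117.88965517]
top grip [260 184  12  12 112] [265.24107143 189.4375    ]
top plate ((255.5, 191.5), (383.0, 511.0), 90.0) [[0, 1], [507, 10], [511, 383], [299, 383], [78, 253], [0, 194]]
hole ((344.1601867675781, 374.2827453613281), (8.49821949005127, 11.207353591918945), 24.252370834350586) [[ 0.08795376 -0.18854241  0.095     ]]
hole ((396.40618896484375, 371.53863525390625), (6.664783477783203, 12.923539161682129), 42.99958801269531) [[ 0.09293995 -0.29234389  0.095     ]]
hole ((329.1853942871094, 367.7149963378906), (7.120373249053955, 11.695300102233887), 95.7602310180664) [[ 0.10012471 -0.15928397  0.095     ]]
hole ((372.2839050292969, 367.6775207519531), (5.909918785095215, 15.165689468383789), 61.16100311279297) [[ 0.10024866 -0.24459372  0.095     ]]
hole ((394.1353454589844, 363.0914611816406), (13.846258163452148, 15.632905960083008), 86.51404571533203) [[ 0.1087721 -0.2885179  0.095    ]]
hole ((359.1906433105469, 36
[... 6251 characters left out ...]
09265136719, 131.27825927734375), (7.794007301330566, 12.561117172241211), 97.7526626586914) [[0.58552261 0.2108418  0.095     ]]
hole ((286.4865417480469, 150.77052307128906), (40.52431106567383, 61.931396484375), 131.0965576171875) [[0.56981614 0.13437924 0.095     ]]
hole ((227.3690643310547, 111.43702697753906), (10.489333152770996, 21.15245246887207), 4.593184947967529) [[0.44012569 0.32491328 0.095     ]]
hole ((212.13601684570312, 110.66334533691406), (13.527889251708984, 20.40273666381836), 86.6919174194336) [[0.39677971 0.33605646 0.095     ]]
hole ((280.9710998535156, 111.90132141113281), (18.91143226623535, 37.13760757446289), 97.1664810180664) [[0.59419252 0.2967657  0.095     ]]
```

View pics/c0.png

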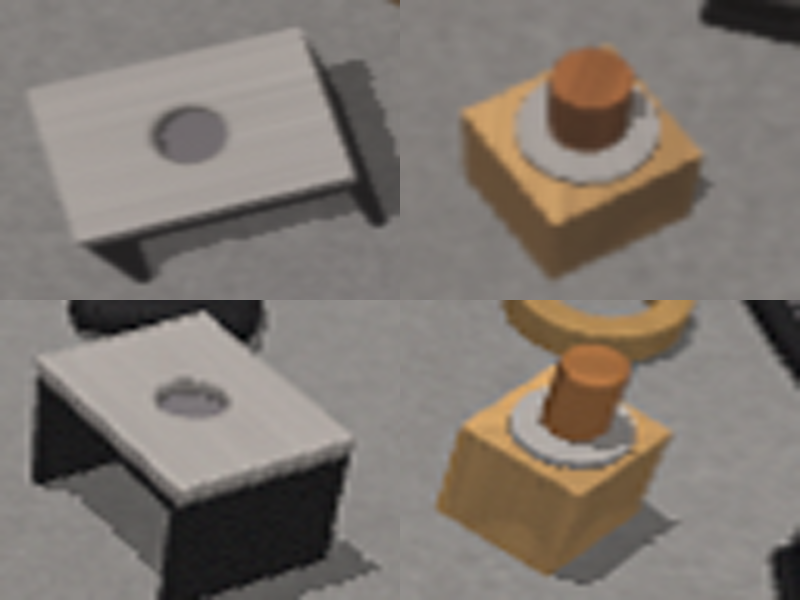

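The composite gives the hole's two-view centres within about 3 mm of each other. The rod's grip-top centre is at about top (258.2,88.2) and side (343.3,182.6).

Run:
```python
from h import *
print(onz("top",[(258.2,88.2)],.118),onz("side",[(343.3,182.6)],.118),tri((258.2,88.2),(343.3,182.6)))
print(tri((152.3,128.3),(285.3,131.3)))
# collar centre check from collar extents (upper face z=.074)
print(onz("top",[(400*0+230+190/6.667-.4,75+124/5.357-.4)],.074),onz("side",[(312+173/6.25-.4,170+126/5-.4)],.074))
```

```text
[[ 0.670039   -0.01492231  0.118     ]] [[ 0.6685223  -0.01710364  0.118     ]] [ 0.67044997 -0.01497812  0.11566053]
[0.58650595 0.21416645 0.09181611]
[[ 0.66850123 -0.01624937  0.074     ]] [[ 0.66719538 -0.01795734  0.074     ]]
```

```bash
python3 -m handwheel '[[2.5,-4,0,0,0],[2.5,-4,0,0,0],[2.5,-4,0,0,0],[2.5,-4,0,0,0],[3,-4,0,0,0],[3,-4,0,0,0],[3,-4,0,0,0],[3,-4,0,0,0],[3,-4,0,0,0],[3,-4,0,0,0]]' 50
python3 -m handwheel '[[3.3,-4,-1,0,0],[3.3,-4,-1,0,0],[3.3,-4,-1,0,0],[3.3,-4,-1,0,0],[0,0,0,0,0],[0,0,0,0,0]]'
```

```text
t: 1.35
tool_pos: [0.5372, 0.1409, 0.4044]
orientation: [-0.688, -3.065, 0.0]
force: [-0.2, 0.8, -0.1]
opening: 0.093
gripper_force: 0.0
t: 2.1
tool_pos: [0.6683, -0.0175, 0.364]
orientation: [-0.689, -3.063, -0.0]
force: [-1.0, 0.2, 0.9]
opening: 0.0933
gripper_force: 0.0
```

```bash
python3 -m handwheel '[[0.1,0.1,-2,0,0],[0,0,-2,0,0],[0,0,-2,0,0],[0,0,-2,0,0],[0,0,-1.7,0,0],[0,0,0,0,0],[0,0,0,0,0]]'
python3 - <<'E'
from plant import read_camera
import cv2,numpy as np
a=read_camera("top")[60:150,200:320,::-1];b=read_camera("side")[140:230,280:400,::-1]
cv2.imwrite("pics/g1.png",cv2.resize(np.hstack([a,b]),(800,300),interpolation=cv2.INTER_CUBIC))
E
```

```text
t: 2.98
tool_pos: [0.6698, -0.0167, 0.2684]
orientation: [0.688, 3.064, 0.0]
force: [0.1, 0.6, 0.9]
opening: 0.0929
gripper_force: 0.0
```

View pics/g1.png

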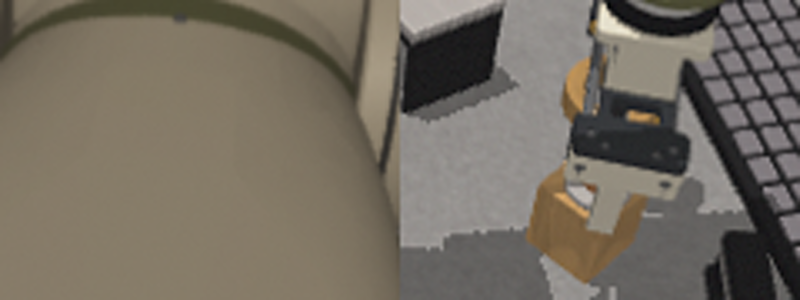

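The arm covers the rod in the top view. In the side view the near finger hangs over the collar at about (340,205) in the full picture, clear of everything, so I'll close.

```bash
python3 -m handwheel '[[0,0,-0.3,0,0],[0,0,0,0,1],[0,0,0,0,1],[0,0,0,0,1],[0,0,0,0,1],[0,0,0,0,1],[0,0,0,0,1],[0,0,0,0,1]]' 50
```

```text
t: 4.08
tool_pos: [0.6695, -0.0166, 0.2647]
orientation: [0.688, 3.065, 0.0]
force: [-1.2, -0.9, -0.6]
opening: 0.028
gripper_force: 20.0
```

```bash
python3 -m handwheel '[[0,0,0,0,1],[0,0,1,0,1],[0,0,1.5,0,1],[0,0,1.5,0,1],[0,0,2,0,1],[0,0,2,0,1],[0,0,2,0,1],[0,0,2,0,1],[0,0,0,0,1],[0,0,0,0,1]]' 50
python3 - <<'E'
from plant import read_camera
import cv2
cv2.imwrite("pics/s2.png",cv2.resize(read_camera("side")[90:270,240:480,::-1],(800,600),interpolation=cv2.INTER_CUBIC))
E
```

```text
t: 5.32
tool_pos: [0.6694, -0.0166, 0.3841]
orientation: [-0.688, -3.064, 0.0]
force: [-1.2, 1.3, -1.1]
opening: 0.0275
gripper_force: 50.0
```

View pics/s2.png

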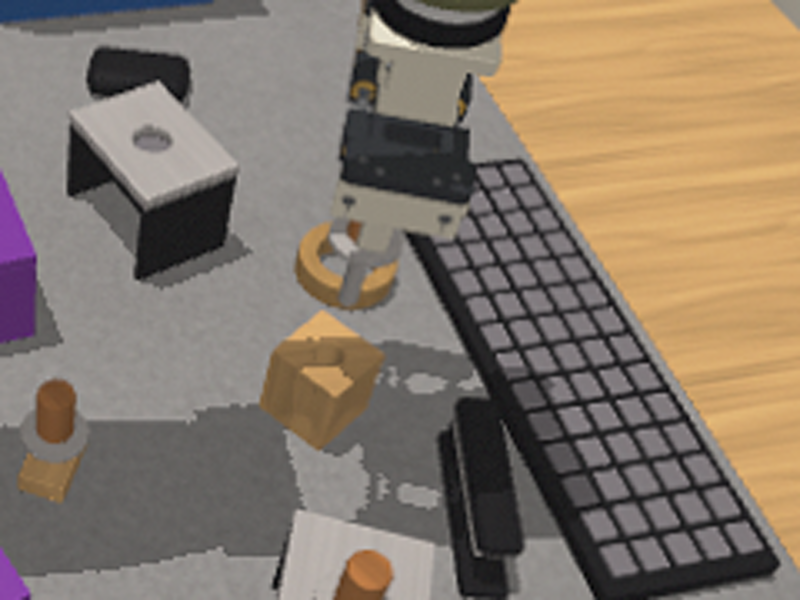

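The rod is out of the block and held upright, with its tip at about (345,180) in the side picture. I'll carry it over to the hole.

```bash
python3 -m handwheel '[[-0.7,1.9,0,0,1],[-1.4,3.8,0,0,1],[-1.4,3.8,0,0,1],[-1.4,3.8,0,0,1],[-1.4,3.8,0,0,1],[-1.4,3.8,0,0,1],[-0.7,2,0,0,1],[0,0,0,0,1],[0,0,0,0,1],[0,0,0,0,1]]'
python3 - <<'E'
from plant import read_camera,readout
from h import *
import cv2
t=readout.read_state()["tool_pos"];print(t)
im=read_camera("side")[:,:,::-1]
print(proj("side",[t-[0,0,.257],[.5853,.2123,.095]]))
cv2.imwrite("pics/s3.png",cv2.resize(im[60:180,210:370],(800,600),interpolation=cv2.INTER_CUBIC))
E
```

```text
t: 6.62
tool_pos: [0.586, 0.2112, 0.3846]
orientation: [0.691, 3.065, -0.0]
force: [0.0, -0.4, -1.7]
opening: 0.0274
gripper_force: 50.0
[0.58600869 0.21122464 0.38462097]
[[286.36366906 121.92844449]
 [285.02555666 130.94600753]]
```

View pics/s3.png

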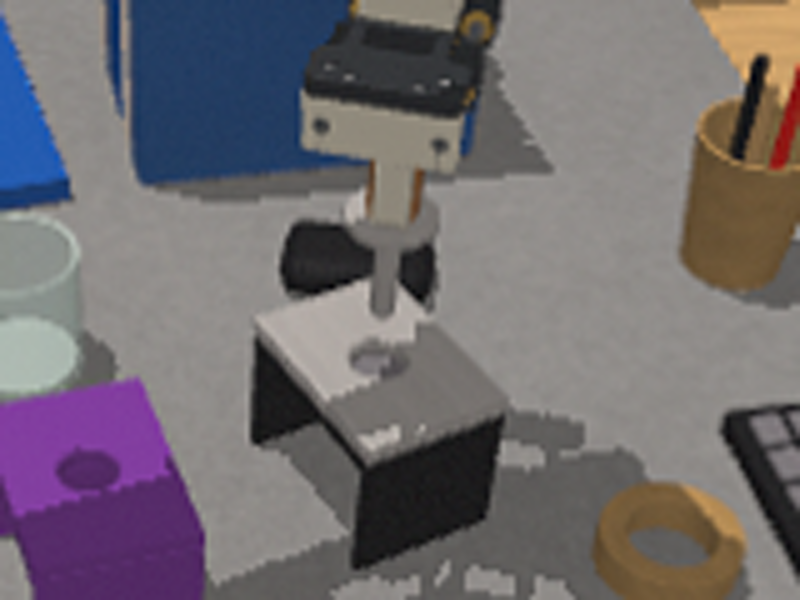

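The tip is at about (286.4,122.4), matching its predicted pixel, and it stands over the hole at (285.6,131.4). I'll lower it gently.

```bash
python3 -m handwheel '[[0,0.1,-1,0,1],[0,0,-1,0,1],[0,0,-1,0,1],[0,0,-1,0,1],[0,0,0,0,1]]' 60; python3 -m handwheel '[[0,0,-0.4,0,1],[0,0,-0.4,0,1],[0,0,-0.4,0,1],[0,0,-0.4,0,1],[0,0,0,0,1]]';  python3 -m handwheel '[[0,0,-0.5,0,1],[0,0,-0.5,0,1],[0,0,-0.5,0,1],[0,0,0,0,1]]'
```

```text
t: 7.3
tool_pos: [0.5851, 0.2133, 0.3431]
orientation: [-0.688, -3.063, 0.002]
force: [0.1, 0.9, -1.4]
opening: 0.0271
gripper_force: 60.0
t: 7.92
tool_pos: [0.5863, 0.2135, 0.3309]
orientation: [0.688, 3.062, 0.002]
force: [-0.2, -0.6, 5.2]
opening: 0.0275
gripper_force: 60.0
t: 8.43
tool_pos: [0.585, 0.2135, 0.3124]
orientation: [-0.688, -3.063, 0.001]
force: [0.0, -0.3, -1.6]
opening: 0.0274
gripper_force: 60.0
```

```bash
python3 -m handwheel '[[0,0,-0.5,0,1],[0,0,-0.5,0,1],[0,0,-0.5,0,1],[0,0,0,0,1],[0,0,0,0,1]]'; python3 -m handwheel '[[0,0,-0.2,0,1],[0,0,-0.2,0,1],[0,0,-0.1,0,1],[0,0,0,0,1],[0,0,0,0,1]]'
python3 - <<'E'
from plant import read_camera
import cv2
cv2.imwrite("pics/s4.png",cv2.resize(read_camera("side")[60:180,210:370,::-1],(800,600),interpolation=cv2.INTER_CUBIC))
E
```

```text
t: 9.05
tool_pos: [0.5856, 0.2134, 0.2988]
orientation: [0.688, 3.065, 0.0]
force: [0.5, 0.3, -1.1]
opening: 0.027
gripper_force: 60.0
t: 9.68
tool_pos: [0.5855, 0.2134, 0.2938]
orientation: [0.688, 3.065, 0.0]
force: [0.5, 0.6, -1.1]
opening: 0.0273
gripper_force: 60.0
```

View pics/s4.png

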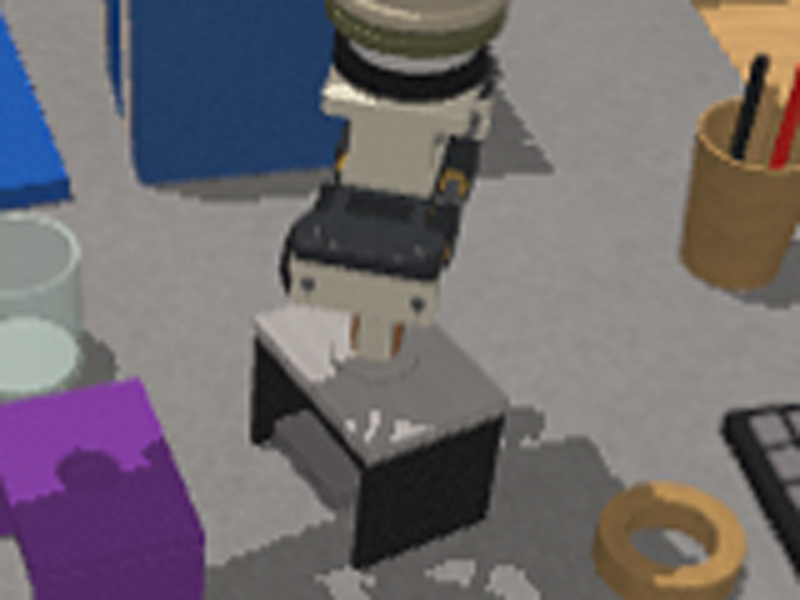

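The collar is nearly on the plate, at about (285,134), and the cartridge appears as a slab on the desk inside the frame, at about (272,152).

```bash
python3 -m handwheel '[[0,0,-0.1,0,1],[0,0,0,0,1],[0,0,0,0,1]]'; python3 -m handwheel '[[0,0,-0.1,0,1],[0,0,0,0,1],[0,0,0,0,1]]'
```

```text
t: 10.1
tool_pos: [0.5855, 0.2134, 0.2927]
orientation: [0.688, 3.065, -0.0]
force: [-0.8, 0.7, -0.8]
opening: 0.0273
gripper_force: 60.0
t: 10.48
tool_pos: [0.5855, 0.2134, 0.2917]
orientation: [0.688, 3.065, -0.0]
force: [0.2, -0.0, -0.8]
opening: 0.0275
gripper_force: 60.0
```

```bash
python3 -m handwheel '[[0,0,-0.1,0,1],[0,0,0,0,1],[0,0,0,0,1]]'; python3 -m handwheel '[[0,0,-0.05,0,1],[0,0,0,0,1],[0,0,0,0,1]]'
```

```text
t: 10.85
tool_pos: [0.5855, 0.2134, 0.2917]
orientation: [0.688, 3.065, 0.0]
force: [-4.1, -1.5, 6.7]
opening: 0.0274
gripper_force: 60.0
t: 11.22
tool_pos: [0.5855, 0.2134, 0.2917]
orientation: [0.688, 3.065, 0.0]
force: [-5.8, -2.2, 9.9]
opening: 0.0274
gripper_force: 60.0
```

Collar contact. I'll relieve the load, release and rise.

```bash
python3 -m handwheel '[[0,0,0.12,0,1],[0,0,0,0,1],[0,0,0,0,0.6],[0,0,0,0,0.5],[0,0,0,0,0.4],[0,0,0,0,0.2],[0,0,0,0,0],[0,0,0,0,0],[0,0,0,0,0]]'; python3 -m handwheel '[[0,0,1,0,0],[0,0,2,0,0],[0,0,3,0,0],[0,0,4,0,0],[0,0,4,0,0],[-3,-4,0,0,0],[-3,-4,0,0,0],[-3,-4,0,0,0],[-3,-4,0,0,0],[-3,-4,0,0,0]]'; python3 -m handwheel '[[0,-5,0,0,0],[0,-5,0,0,0],[0,-5,0,0,0],[0,0,0,0,0],[0,0,0,0,0]]';python3 - <<'E'
from plant import read_camera
import cv2,numpy as np
a=read_camera("side")[80:180,230:350,::-1];b=read_camera("top")[80:180,90:210,::-1]
cv2.imwrite("pics/s5.png",cv2.resize(np.hstack([a,b]),(800,333),interpolation=cv2.INTER_CUBIC))
E
```

```text
t: 12.35
tool_pos: [0.5855, 0.2134, 0.2914]
orientation: [-0.688, -3.065, 0.0]
force: [-0.0, -0.2, -0.3]
opening: 0.0904
gripper_force: 0.0
t: 13.6
tool_pos: [0.4343, 0.0124, 0.4334]
orientation: [0.687, 3.063, 0.0]
force: [0.1, -0.4, 0.8]
opening: 0.0928
gripper_force: 0.0
t: 14.22
tool_pos: [0.4355, -0.1364, 0.4326]
orientation: [0.689, 3.064, 0.0]
force: [1.0, 0.1, 0.8]
opening: 0.0928
gripper_force: 0.0
```

View pics/s5.png

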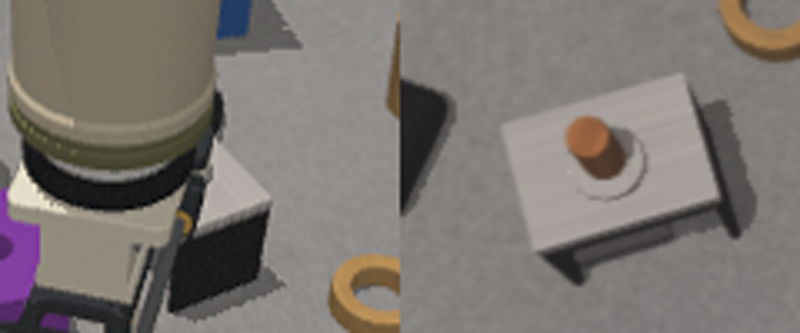

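The top view shows the rod upright with its collar ring on the plate, and the cartridge edge low under the frame at about (278,155). The arm blocks the side view, so I'll clear it and check once more.

```bash
python3 -m handwheel '[[0,-5,0,0,0],[0,-5,0,0,0],[0,-5,0,0,0],[0,-5,0,0,0],[0,0,0,0,0],[0,0,0,0,0]]';python3 - <<'E'
from plant import read_camera
import cv2,numpy as np
cv2.imwrite("pics/s6.png",cv2.resize(read_camera("side")[85:185,230:350,::-1],(720,600),interpolation=cv2.INTER_CUBIC))
E
```

```text
t: 15.08
tool_pos: [0.436, -0.3355, 0.4314]
orientation: [-0.687, -3.065, -0.001]
force: [0.0, 0.2, 0.6]
opening: 0.0928
gripper_force: 0.0
```

View pics/s6.png

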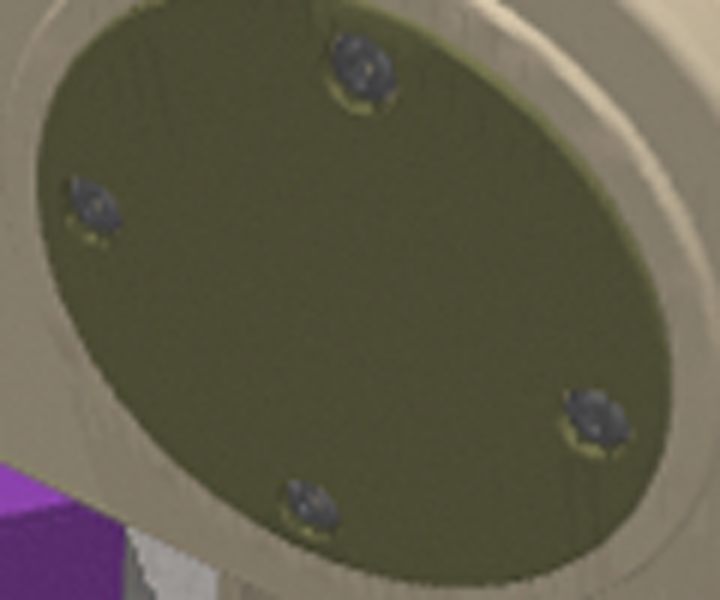

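The forearm fills the side view. I'll go back to the start side, where the view was clear.

```bash
python3 -m handwheel '[[0,5,0,0,0],[0,5,0,0,0],[0,5,0,0,0],[0,5,0,0,0],[0,5,0,0,0],[0,5,0,0,0],[0,5,0,0,0],[0,5,0,0,0],[0,5,0,0,0],[0,5,0,0,0]]'; python3 -m handwheel '[[-1,5,0,0,0],[-2,5,0,0,0],[-2,5,0,0,0],[-2,5,0,0,0],[-2,5,0,0,0],[-2,4,0,0,0],[-2,4,0,0,0],[-2,4,0,0,0],[0,0,0,0,0],[0,0,0,0,0]]';python3 - <<'E'
from plant import read_camera
import cv2,numpy as np
a=read_camera("side")[85:185,230:350,::-1];b=read_camera("top")[80:180,90:210,::-1]
cv2.imwrite("pics/s7.png",cv2.resize(np.hstack([a,b]),(800,333),interpolation=cv2.INTER_CUBIC))
E
```

```text
t: 16.38
tool_pos: [0.4341, 0.1662, 0.432]
orientation: [0.684, 3.065, 0.001]
force: [0.2, -0.2, -0.3]
opening: 0.0929
gripper_force: 0.0
t: 17.62
tool_pos: [0.2843, 0.5335, 0.4316]
orientation: [0.685, 3.066, -0.0]
force: [-0.6, -0.4, 0.2]
opening: 0.0923
gripper_force: 0.0
```

View pics/s7.png

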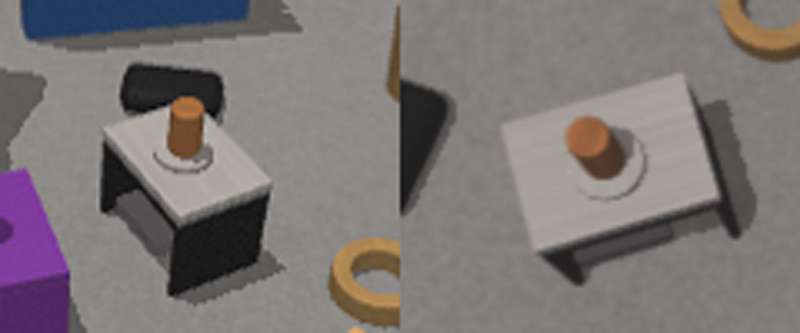

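The rod stands upright in the hole, its collar flat on the plate at about (285,131) in the side view. The cartridge lies flat on the desk under the frame.

```bash
python3 -c "from plant import job;print(job.close_job())"
```

```text
the job is handed in; nothing more can be done
None
```

I pushed the cartridge out and, as far as the camera shows, it lies flat on the desk; the rod stands in the hole with its collar on the frame, and I handed the job in at about 18 s without seeing a verdict.

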